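Lock the lid on the crumb mill

TASK

Close the bread-crumb mill: lay its loose lid flat into the sloping feed mouth, with the lid's two tabs down through the two gaps of the open locking ring, and then turn the ring clockwise by its upright post, about a quarter turn, until it clicks locked. Leave the jam jar, the tape roll, the notepad and the price card where they are.

Things in the scene. Friction and masses are not known exactly. Their poses are not given: they have to be found in the camera images.
- mill: Bread-crumb mill, a fixed white machine on a black base, 240 x 220 mm, 200 mm high; origin under its centre on the counter, x to its back, z up. Its front slopes at 28 degrees and carries the round feed mouth with the locking ring.
- mouth (a point): Centre of the round feed mouth, in the plane of the flat steel seat on which the lid comes to lie, 158 mm above the counter. x points up the slope (away from the robot and upward), y level across the mill to the left, z straight out of the mouth, leaning 28 degrees from vertical towards the mill's front.
- ring_mid (a point): Centre of the aluminium locking ring, 16 mm out from mouth, level with the ring's top. Radii 75 outside, 64 inside. Two inward lugs, 9 to 16 mm above the seat, reach in to radius 52 and span 73 degrees each; two gaps of 107 degrees between. Axes turn with the ring: gaps at its +x and -x, lugs at +y and -y; at ring angle 0 they are the mouth's axes. A lid with tabs along mouth x enters up to 0.4 rad.
- ring (a joint): Ring angle: 0 = open, grows as it turns clockwise (looking into the mouth), 1.57 = stop, locked; starts at 0 to 0.3. The ring is captive. It turns with light friction (0.05 N m) and stays where it is left up to about 1.3 rad; then a detent resists with up to 0.5 N m (6 N at the post), and past 1.46 its spring snaps the ring on to 1.57 and holds it there.
- post (a point): Middle of the black round post on the ring: 20 mm diameter, parallel to the mouth's z axis, 90 mm from its centre; this point is 42 mm above the seat plane, the post is free from 21 to 58 mm. At ring angle 0 it stands 45 degrees right of the mouth's lowest point (seen from the robot); it travels through the lowest point to 45 degrees left when locked. Axes as ring_mid.
- lid_handle (a point): Centre of the loose lid's handle, an upright black fin 70 mm long along the lid's x, 14 thick along y, from 11 to 55 mm above the lid's underside; this point is 33 mm above the underside on the lid's axis, z out of the lid's top. A half turn makes no difference. It lies flat on the counter, handle up, left or right of the mill; laid on the seat, this point is 33 mm out along the mouth's z.
- lid_rim (a point): Centre of the lid's underside (axes as lid_handle). The lid is an aluminium disc, 94 mm diameter, 12 thick, about 220 g, with two opposite tabs (24 wide, 6 thick, at the underside) reaching out to 60 mm from the centre along the lid's +x and -x. In the mouth it has about 4 mm of sideways play each way.
- jar_mid (a point): Middle of a jam jar, 62 mm in diameter, 85 mm high, standing; a bystander.
- tape_mid (a point): Middle of a roll of tan tape lying flat, 96 mm in diameter, 25 mm high, open in the middle; a bystander on the other side of the mill from the lid.
- pad_mid (a point): Middle of a black notepad lying flat, 120 x 90 x 16 mm; a bystander.
- card_mid (a point): Middle of a bent black price stand, 47 x 88 mm, 58 mm high, standing in front of the mill; a bystander.
There are look-alikes about, which are no part of the job. What is shaped like the part that bears lid_handle but green is not meant.

How it is judged (in metres and radians):
On the way, in this order (a step that is already met when the one before it is completed fails the run):
1. the lid lies flat on its seat in the mouth while the ring is still open (z of lid_handle in the frame of mouth below 0.036 m and distance between lid_handle and mouth below 0.036 m and angle between the z axis of lid_handle and the z axis of mouth, either way round below 0.06 rad and value of joint ring below 0.5 rad), for 0.2 s.
2. the ring is turned past its click and locked (value of joint ring above 1.5 rad), for 0.2 s.
At the end, for the whole second after the job is handed in: The ring stands locked (above 1.5 rad); the lid lies at rest flat on its seat in the mouth (handle centre 29 to 37 mm out, within 38 mm of the mouth's centre; faces parallel within 3.4 degrees) with its tabs under the lugs (lid's x axis within 34 degrees of the mouth's x axis, either way round) (value of joint ring above 1.5 rad and z of lid_handle in the frame of mouth between 0.029 and 0.037 m and distance between lid_handle and mouth below 0.038 m and angle between the z axis of lid_handle and the z axis of mouth, either way round below 0.06 rad and angle between the x axis of lid_handle and the x axis of mouth, either way round below 0.6 rad and linear speed of lid below 0.02 m/s); the robot touches nothing.
It fails at once if a bystander (jar, tape roll, notepad or price card) is moved more than 25 mm (distance of any of jar_mid, tape_mid, pad_mid, card_mid from where it was at the start of the episode above 0.025 m).
It also fails if it takes over 72 s, if anything falls off the work surface, if the arm or the gripper's body presses on something with over 40 N, if the wrist force passes 120 N, or if a joint passes its speed limit or range.

ROBOT

A 6-joint arm with a two-finger parallel gripper is mounted at the origin on a cart in front of the work surface, level with it; the furniture and walls round the work are solid. World frame = base frame: x ahead of the robot, y to its left, z up, the work surface at z = 0. Lengths are in mm, angles in rad, forces in N, time in s.
With the tool pointing down it reaches from about 300 to 775 mm from the base axis. Payload 14.6 kg.
Tool frame: the origin (TCP) lies at the very end of the fingers, on their centre line; the grasp point (between the pads) lies 19 mm behind it; z points along the fingers, y is the line along which they close (so a half turn about z gives the same grasp; the last joint's range is limited). The gripper opens to 94 mm and grips with 3 to 60 N. Pads are 16 mm wide; open, the fingers measure 119 mm over their backs; the gripper's body (75 mm by 177 mm) begins 78 mm behind the grasp point.
Start: joints at [1.061, 0.3, 1.521, -0, 1.321, -0.067], TCP at [235.655, 496.947, 205.446] pointing down, gripper open.
Joint ranges: [-3.03, 3.03], [-0.79, 2.21], [0.23, 2.52], [-1.04, 4.18], [0, 3.07], [-2.55, 2.55]. Speed limits (rad/s): [2.22, 2.22, 2.57, 3.14, 3.14, 3.14].

INTERFACE

Orientations are given as [roll, pitch, yaw] about the fixed x, y, z axes, in that order (R = Rz(yaw) Ry(pitch) Rx(roll)).
In Python, from cell import manip, optics gives the robot as it stands.
- The arm moves only by the shell command python3 -m crank 'ROWS' [FORCE]. ROWS is JSON, a list of rows, each a list of 7 numbers: the opening in per cent of the stroke, from 0 (shut) to 100 (fully open), then the shift along the tool's x, y, z in mm, then the turn, a rotation vector about the tool's x, y, z in rad. A call has 1 to 10 rows; each row is the pose to reach, as a shift and turn from the pose commanded when the call began, along the tool's axes at that moment; what a row does not reach only later rows make up. A row lasts 1/10 s, in which the tool goes at most 50 mm and 8.59 degrees, less where a joint would pass 70% of its speed; a pose out of reach is approached as far as the arm can. A call with a gripper value outside its range is refused whole. The fingers move at their own pace and stop on an object; FORCE is the grip in N (left out, the last holds). Time passes only in rows, so rows that repeat a pose let the fingers close. It gives the time, the measured TCP pose, the force, the opening and the grip force at its end, in the units of the state.
- manip.read_state(): the state, without advancing time (a new reading comes with each control period).
- optics.camera(name): name is "scene" or "top"; returns (picture, depth): 400x640x3 uint8, red, green, blue; 400x640 float32, mm along the optical axis (not along the pixel's ray), 0 where there is no reading.
- optics.calibration(name): a dict with "camera_matrix" (3x3 intrinsics, pixels), "R" (3x3) and "t" (3): a world point X has camera coordinates R X + t. Camera axes: x right, y down, z forward; pixel columns grow to the right and rows downward; lengths in mm; the calibration is good to about 2 mm. A picture is of the moment at which its call begins. calibration takes no time and is no camera call.
- manip.sign_off(): hands the job in; it is judged then, once.
The state is a dict: "clock": time; "joints": joint angles; "qd": joint speeds; "effort": joint torques, N m; "eef_pos": TCP position; "eef_rot": TCP orientation; "wrist_force": force on the tool from outside, world axes, zero at the start; "moment": the same for the moment, N m; "finger_gap": finger opening in mm; "finger_force": force on a finger pad.
Only numpy, scipy, OpenCV 4.12 (cv2) and the standard library are available. Lean on these libraries where they do the work, as an engineer would, in place of code of your own. Each camera call takes 0.05 s, during which the arm holds its last target. There are 200 camera calls.

## Working session

There is one attempt and no reset: what is moved stays moved. The work goes in short steps, Python scripts to look and compute and a shell command to move; the robot and the scene stay as the last step left them, time stands still between calls to the robot, and variables do not carry over. Pictures are saved under pics/ and viewed, at most 10 in all, crops included, and the job is handed in when it is done.

```bash
ls; mkdir -p pics; python3 - <<'E'
from cell import manip, optics
import cv2,numpy as np
for n in("scene","top"):
    p,d=optics.camera(n); cv2.imwrite(f"pics/{n}0.png",p[:,:,::-1]); np.save(f"pics/{n}0.npy",d)
    c=optics.calibration(n); print(n,c)
print(manip.read_state())
E
```

```text
pics
scene {'camera_matrix': array([[426.73408898,   0.        , 314.38648509],
       [  0.        , 426.73408898, 196.39155969],
       [  0.        ,   0.        ,   1.        ]]), 'R': array([[ 0.73830465, -0.67446411,  0.00209838],
       [-0.50005976, -0.54947471, -0.6693413 ],
       [ 0.45259969,  0.49312848, -0.7429521 ]]), 't': array([-388.53111276,  370.95235382,  909.50625993])}
top {'camera_matrix': array([[360.82767852,   0.        , 314.53429639],
       [  0.        , 360.82767852, 201.59760535],
       [  0.        ,   0.        ,   1.        ]]), 'R': array([[ 0.01455943, -0.99951414, -0.02755899],
       [-0.98823128, -0.01018677, -0.15262754],
       [ 0.15227265,  0.02945682, -0.98789946]]), 't': array([ 24.51664024, 571.09555166, 999.38589113])}
{'clock': 0.1, 'joints': array([ 1.06143148e+00,  3.00413095e-01,  1.52150620e+00,  1.49277076e-05,
        1.32074256e+00, -6.66026075e-02]), 'qd': array([-0.00063537, -0.00301853, -0.00079864,  0.00012118,  0.00062835,
       -0.0012421 ]), 'effort': array([ 1.99535112e-03, -5.32645512e+01, -3.53280544e+01,  7.10531906e-02,
        2.35559227e-02, -5.98373276e-05]), 'eef_pos': array([235.52248867, 496.75250133, 204.94983684]), 'eef_rot': array([-3.14052678e+00, -8.55864687e-05,  2.69882666e+00]), 'wrist_force': array([-1.08541283,  0.22539029, -0.02675282]), 'moment': array([-0.02428956,  0.00341015, -0.06090683]), 'finger_force': 0.0, 'finger_gap': 93.68826688890829}
```

View pics/scene0.png

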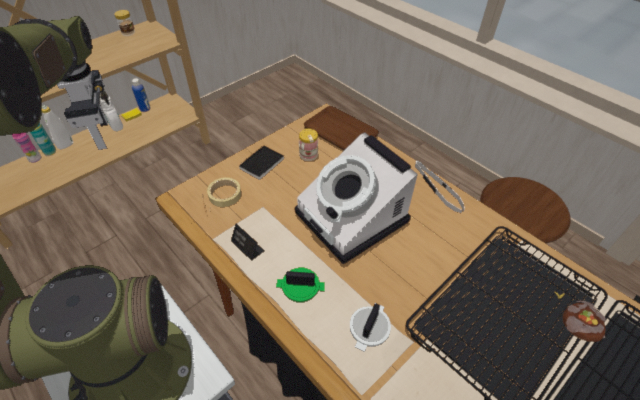

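View pics/top0.png

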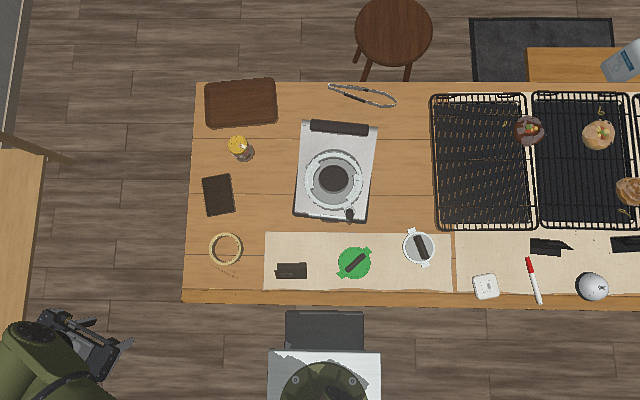

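The top view shows the aluminium lid with a black fin at (418,247), and it is at (370,325) in the scene view. The green look-alike is at top (354,263), scene (300,285). The mill mouth is at top (334,178) and the post at about (349,214). Other round things that could be confused with the lid are the tape roll at (226,249) and the white item at (593,287). I choose the aluminium lid and check it in a close crop.

```bash
cat > h.py <<'E'
import numpy as np, cv2
from cell import optics, manip
from scipy.spatial.transform import Rotation as Ro
def cloud(n,d):
    c=optics.calibration(n);K=c["camera_matrix"]
    v,u=np.mgrid[:400,:640]
    X=np.stack([(u-K[0,2])/K[0,0]*d,(v-K[1,2])/K[1,1]*d,d],-1)
    return (X-c["t"])@c["R"]
def proj(n,X):
    c=optics.calibration(n);q=(np.atleast_2d(X)@c["R"].T+c["t"])@c["camera_matrix"].T
    return q[:,:2]/q[:,2:]
E
python3 - <<'E'
from h import *
p=cv2.imread("pics/top0.png");P=cloud("top",np.load("pics/top0.npy"))
a=cv2.resize(p[110:280,285:450],None,fx=3.5,fy=3.5,interpolation=cv2.INTER_CUBIC);cv2.imwrite("pics/c1.png",a)
for n,(u,v) in dict(lidtop=(410,250),lidfin=(418,247),table=(400,280),post=(349,214),cast=(334,178)).items(): print(n,P[v,u].round(1))
g=p.mean(2)
# fin & disc
for n in("top","scene"):
    p=cv2.imread(f"pics/{n}0.png");P=cloud(n,np.load(f"pics/{n}0.npy"));g=p.mean(2)
    c=np.array([440,-275]) 
    c=cloud("top",np.load("pics/top0.npy"))[247,418,:2]
    near=np.hypot(P[...,0]-c[0],P[...,1]-c[1])<75
    f=near&(P[...,2]>48)&(P[...,2]<62)&(g<90)
    q=P[f];print(n,"fin",f.sum(),q.mean(0),q.min(0),q.max(0)); r=cv2.minAreaRect(q[:,:2].astype(np.float32));print(r)
    dsk=near&(P[...,2]>8)&(P[...,2]<16)&(g>120);q=P[dsk];print("disc",len(q),q.mean(0),cv2.minEnclosingCircle(q[:,:2].astype(np.float32)))
    # slope points
    m=(P[...,2]>120)&(P[...,2]<215)&(abs(P[...,0]-600)<200)&(abs(P[...,1])<150);print("mill",m.sum(),P[m].min(0),P[m].max(0))
E
```

```text
lidtop [ 436.5 -246.    14.1]
lidfin [ 444.9 -265.4   29.3]
table [ 350.1 -218.2    0.7]
post [520.1 -59.2 174.2]
cast [620.7 -22.  135.3]
top fin 122 [ 445.17881687 -270.70515362   53.46016467] [ 414.09211965 -287.10808443   48.12124336] [ 477.48475281 -255.1164175    58.44647872]
((444.94183349609375, -271.06158447265625), (68.78142547607422, 14.154587745666504), 20.52974510192871)
disc 573 [ 444.23461495 -269.45613795   11.89714347] ((443.3658752441406, -282.9036865234375), 57.229652404785156)
mill 5881 [ 507.85602371 -130.04197666  120.00846689] [764.22444608  77.69604577 208.13290168]
scene fin 172 [ 444.11279735 -275.24459699   53.11240049] [ 413.48050934 -291.98683489   48.64064286] [ 477.99206602 -257.72080457   58.19421049]
((445.6874084472656, -274.5994873046875), (67.9869155883789, 13.536336898803711), 20.774112701416016)
disc 981 [ 443.68152663 -276.51592122   11.46776786] ((446.0859069824219, -274.1415100097656), 47.7730827331543)
mill 5747 [ 509.04589713 -133.3876324   120.00234077] [763.62140572  71.30399955 206.167496  ]
```

View pics/c1.png

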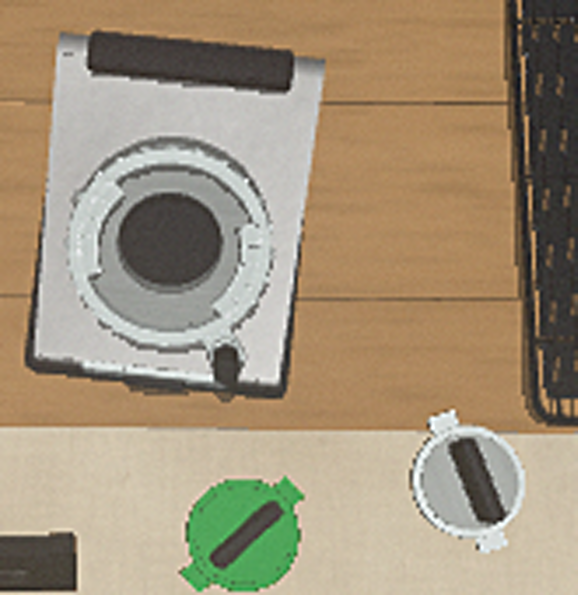

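The crop confirms it: a grey aluminium disc with a black fin and two white tabs at crop (469,480). The ring's post is at crop (228,365), slightly right of the lowest point. The two cameras differ by about 4 mm in y. Next I fit the mill.

```bash
cat > mill.py <<'E'
from h import *
from scipy.optimize import least_squares
for n in("top","scene"):
    P=cloud(n,np.load(f"pics/{n}0.npy"));g=cv2.imread(f"pics/{n}0.png").mean(2)
    q=P[(P[...,2]>110)&(P[...,2]<200)&(abs(P[...,0]-630)<140)&(abs(P[...,1]+25)<125)]
    # plane fit: n=(yaw a,tilt 28), robust; local frame from yaw a
    def fr(a,t=np.radians(28)): 
        z=np.array([-np.sin(t)*np.cos(a),-np.sin(t)*np.sin(a),np.cos(t)]);y=np.array([-np.sin(a),np.cos(a),0]);return np.stack([np.cross(y,z),y,z],1)
    best=None
    for a in np.radians(np.arange(-30,30.1,.5)):
        h=q@fr(a)[:,2]; H,e=np.histogram(h,bins=np.arange(h.min(),h.max(),1.)); s=(np.convolve(H,[1,1,1])**2).sum()
        if best is None or s>best[0]: best=(s,a)
    a=best[1];F=fr(a);h=q@F[:,2];H,e=np.histogram(h,bins=np.arange(h.min(),h.max(),1.))
    seat=np.array([0,0,158.])
    k=np.argsort(H)[::-1][:14];print(n,"yaw",np.degrees(a),sorted(zip(e[k].round(1),H[k])))
    np.save(f"pics/{n}_a.npy",a)
E
python3 mill.py
```

```text
top yaw -6.000000000000001 [(np.float64(-181.9), np.int64(287)), (np.float64(-180.9), np.int64(501)), (np.float64(-179.9), np.int64(541)), (np.float64(-178.9), np.int64(498)), (np.float64(-177.9), np.int64(301)), (np.float64(-170.9), np.int64(184)), (np.float64(-169.9), np.int64(193)), (np.float64(-168.9), np.int64(170)), (np.float64(-148.9), np.int64(200)), (np.float64(-147.9), np.int64(188)), (np.float64(-146.9), np.int64(165)), (np.float64(-132.9), np.int64(185)), (np.float64(-131.9), np.int64(204)), (np.float64(-130.9), np.int64(153))]
scene yaw -5.5 [(np.float64(-184.3), np.int64(179)), (np.float64(-183.3), np.int64(284)), (np.float64(-182.3), np.int64(405)), (np.float64(-181.3), np.int64(401)), (np.float64(-180.3), np.int64(313)), (np.float64(-179.3), np.int64(183)), (np.float64(-173.3), np.int64(167)), (np.float64(-172.3), np.int64(190)), (np.float64(-151.3), np.int64(171)), (np.float64(-150.3), np.int64(175)), (np.float64(-149.3), np.int64(175)), (np.float64(-135.3), np.int64(165)), (np.float64(-134.3), np.int64(233)), (np.float64(-133.3), np.int64(165))]
```

```bash
cat >> mill.py <<'E'
print()
for n,hs in(("top",-147.4),("scene",-149.8)):
    P=cloud(n,np.load(f"pics/{n}0.npy"));g=cv2.imread(f"pics/{n}0.png").mean(2)
    m=(P[...,2]>110)&(P[...,2]<240)&(abs(P[...,0]-610)<160)&(abs(P[...,1]+25)<125);F=fr(np.radians(-5.75));q=P[m]@F;gg=g[m]
    s=(abs(q[:,2]-hs-16)<3.5)&(gg>120)
    r=q[s,:2];c=np.median(r,0)
    for _ in range(20):
        d=r-c;R=np.hypot(*d.T);A=np.arctan2(d[:,1],d[:,0]);b=((A+np.pi)//(np.pi/24)).astype(int)
        k=[np.where((b==i)&(R<82))[0] for i in range(48)];k=[i[np.argmax(R[i])] for i in k if len(i)]
        o=least_squares(lambda x:np.hypot(r[k,0]-x[0],r[k,1]-x[1])-x[2],[*c,75],loss="soft_l1");c=o.x[:2]
    print(n,"ring c",c,"R",o.x[2],len(k)); 
    M=F@[*c,hs];print("mouth world",M.round(1))
    for lo,hi,t in((54,61,"posttop"),(25,50,"postside")):
        z=(q[:,2]-hs>lo)&(q[:,2]-hs<hi)&(gg<100)&(q[:,0]<c[0]-40)
        d=np.median(q[z,:2],0)-c; print(t,z.sum(),d,np.hypot(*d),"ring angle",np.arctan2(-d[1],-d[0]),) 
    print("post dir: angle from lowest, + = right; ring=",)
E
python3 mill.py|sed '1,/^$/d'
```

```text
top ring c [613.59726915  42.67625291] R 74.62638206425243 48
mouth world [612.2 -18.8 157.9]
posttop 42 [-73.28831207 -50.40388833] 88.94789849139384 ring angle 0.602455713904518
postside 24 [-65.90482565 -49.0503131 ] 82.1546058257316 ring angle 0.639817254557878
post dir: angle from lowest, + = right; ring=
scene ring c [614.54352555  40.43664124] R 74.63708184294912 48
mouth world [613.9 -21.2 156.2]
posttop 48 [-75.3039149 -51.1324527] 91.02311420135048 ring angle 0.5965024804551884
postside 38 [-75.21522422 -57.21162436] 94.50132230252389 ring angle 0.6502752981162243
post dir: angle from lowest, + = right; ring=
```

```bash
cat >> h.py <<'E'
A=np.radians(-5.75);T=np.radians(28)
_z=np.array([-np.sin(T)*np.cos(A),-np.sin(T)*np.sin(A),np.cos(T)]);_y=np.array([-np.sin(A),np.cos(A),0])
F=np.stack([np.cross(_y,_z),_y,_z],1); M=np.array([613,-20,157.5])
LID=np.array([445,-273,0.])
def rel(pos,yaw,frame=np.eye(3),s=None):
    "shift and rotvec in tool axes to bring TCP to world pos, tool z=-frame z, tool x at yaw in frame"
    s=s or manip.read_state();R=Ro.from_euler("xyz",s["eef_rot"])
    G=Ro.from_matrix(frame)*Ro.from_euler("xyz",[np.pi,0,yaw])
    return R.inv().apply(np.array(pos)-s["eef_pos"]).round(1),(R.inv()*G).as_rotvec().round(3)
E
python3 -c "
from h import *
print(rel([445,-273,205],np.radians(20.6)))"
```

```text
(array([-5.191e+02, -6.058e+02,  6.000e-01]), array([-1.000e-03,  1.000e-03,  2.339e+00]))
```

```bash
python3 -m crank '[[50,-130,-151,0,0,0,0.58],[50,-260,-303,0,0,0,1.17],[50,-260,-303,0,0,0,1.17],[50,-260,-303,0,0,0,1.17],[50,-390,-454,0,0,0,1.75],[50,-519,-606,0,0,0,2.339],[50,-519,-606,0,0,0,2.339],[50,-519,-606,0,0,0,2.339],[50,-519,-606,0,0,0,2.339],[50,-519,-606,0,0,0,2.339]]' 20
python3 -c "
from h import *
print(manip.read_state()['joints'].round(2),rel([445,-273,205],np.radians(20.6)))"
```

```text
clock: 1.1
eef_pos: [366.9, 12.5, 205.6]
eef_rot: [3.141, -0.0, 1.193]
wrist_force: [0.8, 1.3, 0.5]
finger_gap: 47.2
finger_force: 0.0
[-0.07 -0.12  1.98  0.    1.28  0.31] (array([-236.4,  178. ,    0.6]), array([ 0.   , -0.   ,  0.833]))
```

```bash
python3 -m crank '[[50,-236,178,0,0,0,0.833],[50,-236,178,0,0,0,0.833],[50,-236,178,0,0,0,0.833],[50,-236,178,0,0,0,0.833],[50,-236,178,0,0,0,0.833],[50,-236,178,0,0,0,0.833],[50,-236,178,0,0,0,0.833],[50,-236,178,0,0,0,0.833],[50,-236,178,0,0,0,0.833],[50,-236,178,0,0,0,0.833]]'
python3 - <<'E'
from h import *
p,d=optics.camera("scene");np.save("pics/s1.npy",d);cv2.imwrite("pics/s1.png",p[:,:,::-1])
s=manip.read_state();print(s["eef_pos"],s["joints"].round(2),rel([445,-273,17],np.radians(20.6)))
cv2.imwrite("pics/s1c.png",cv2.resize(p[190:390,260:460,::-1],None,fx=3,fy=3,interpolation=cv2.INTER_CUBIC))
R=Ro.from_euler("xyz",s["eef_rot"]).as_matrix()
print("tcp px in crop",(proj("scene",s["eef_pos"])-[260,190])*3)
E
```

```text
clock: 2.1
eef_pos: [447.0, -269.0, 205.7]
eef_rot: [3.141, -0.0, 0.368]
wrist_force: [0.8, 0.3, -0.0]
finger_gap: 46.4
finger_force: 0.0
[ 447.08079501 -269.11644049  205.80834474] [-0.61  0.24  1.6   0.    1.3   0.59] (array([ -3.4,   2.8, 188.8]), array([ 0.   , -0.   ,  0.008]))
tcp px in crop [[354.50175074 263.21302248]]
```

View pics/s1c.png

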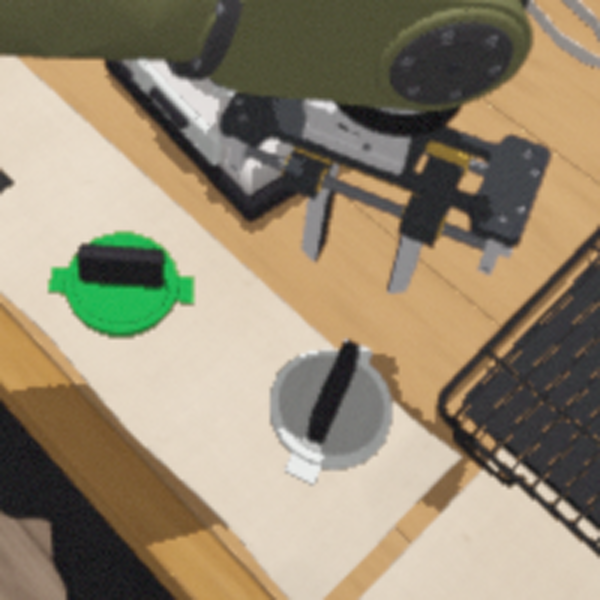

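The gripper is open above the lid, with fingertips at crop (313,258) and (400,290). The lid lies undisturbed with its fin at (335,390). Now I descend.

```bash
python3 -m crank '[[50,-3,3,50,0,0,0.008],[50,-3,3,100,0,0,0.008],[50,-3,3,130,0,0,0.008],[50,-3,3,130,0,0,0.008],[50,-3,3,130,0,0,0.008]]'
python3 -c "
from h import *
print(rel([445,-273,17],np.radians(20.6)))"
```

```text
clock: 2.65
eef_pos: [445.8, -273.9, 76.7]
eef_rot: [3.141, -0.0, 0.359]
wrist_force: [-0.7, -0.6, 0.5]
finger_gap: 46.8
finger_force: 0.0
(array([-0.5, -1.1, 59.7]), array([ 0.001, -0.   , -0.001]))
```

```bash
python3 -m crank '[[50,0,-1,30,0,0,0],[50,0,-1,50,0,0,0],[50,0,-1,59,0,0,0],[50,0,-1,59,0,0,0],[0,0,-1,59,0,0,0],[0,0,-1,59,0,0,0],[0,0,-1,59,0,0,0],[0,0,-1,59,0,0,0],[0,0,-1,59,0,0,0],[0,0,-1,59,0,0,0]]' 30
python3 -m crank '[[0,0,0,0,0,0,0],[0,0,0,0,0,0,0],[0,0,0,0,0,0,0],[0,0,0,0,0,0,0]]' 30
python3 -c "
from h import *
print(manip.read_state()['joints'].round(2),rel([445,-273,17],np.radians(20.6)))"
```

```text
clock: 3.65
eef_pos: [445.1, -273.2, 16.8]
eef_rot: [3.141, -0.0, 0.358]
wrist_force: [-1.5, 0.8, 5.5]
finger_gap: 14.0
finger_force: 30.0
clock: 4.05
eef_pos: [445.1, -273.1, 16.8]
eef_rot: [3.141, -0.0, 0.358]
wrist_force: [-0.8, -0.3, 5.7]
finger_gap: 13.5
finger_force: 30.0
[-0.62  0.48  1.76 -0.    0.9   0.59] (array([-0.1, -0.2, -0.2]), array([ 0.   , -0.   , -0.002]))
```

```bash
python3 -m crank '[[0,0,0,-10,0,0,0],[0,0,0,-40,0,0,0],[0,0,0,-80,0,0,0],[0,0,0,-120,0,0,0],[0,0,0,-160,0,0,0],[0,0,0,-200,0,0,0],[0,0,0,-230,0,0,0],[0,0,0,-230,0,0,0],[0,0,0,-230,0,0,0]]' 40
python3 -c "
from h import *
print(manip.read_state()['joints'].round(2),rel(M+F[:,2]*137,0,F))"
```

```text
clock: 4.95
eef_pos: [444.6, -272.8, 245.9]
eef_rot: [-3.141, 0.0, 0.358]
wrist_force: [0.4, 0.6, -2.9]
finger_gap: 13.9
finger_force: 40.0
[-0.62  0.21  1.54 -0.    1.39  0.59] (array([ 188.5, -206.3,  -32.5]), array([-0.112,  0.48 ,  0.449]))
```

```bash
python3 -m crank '[[0,31,-34,-5,-0.02,0.08,0.075],[0,63,-69,-11,-0.037,0.16,0.15],[0,94,-103,-16,-0.056,0.24,0.225],[0,126,-138,-22,-0.075,0.32,0.3],[0,157,-172,-27,-0.093,0.4,0.375],[0,188.5,-206,-32.5,-0.112,0.48,0.449],[0,188.5,-206,-32.5,-0.112,0.48,0.449],[0,188.5,-206,-32.5,-0.112,0.48,0.449],[0,188.5,-206,-32.5,-0.112,0.48,0.449],[0,188.5,-206,-32.5,-0.112,0.48,0.449]]'
python3 - <<'E'
from h import *
s=manip.read_state();print(s['joints'].round(2),rel(M+F[:,2]*137,0,F), "in mouth frame",(s["eef_pos"]-M)@F)
for n in("top","scene"):
    p,d=optics.camera(n);np.save(f"pics/{n}2.npy",d);cv2.imwrite(f"pics/{n}2.png",p[:,:,::-1])
p=cv2.imread("pics/scene2.png");cv2.imwrite("pics/s2c.png",cv2.resize(p[90:270,270:450],None,fx=3.2,fy=3.2,interpolation=cv2.INTER_CUBIC))
E
```

```text
clock: 5.95
eef_pos: [549.1, -15.4, 278.2]
eef_rot: [3.141, -0.487, -0.101]
wrist_force: [0.1, 0.2, -3.0]
finger_gap: 13.4
finger_force: 40.0
[-0.09 -0.02  1.79 -0.01  0.89  1.58] (array([-0.2, -1.8, -0.4]), array([ 0.001,  0.002, -0.001])) in mouth frame [  0.1515605   -1.77627003 136.59640521]
```

View pics/s2c.png

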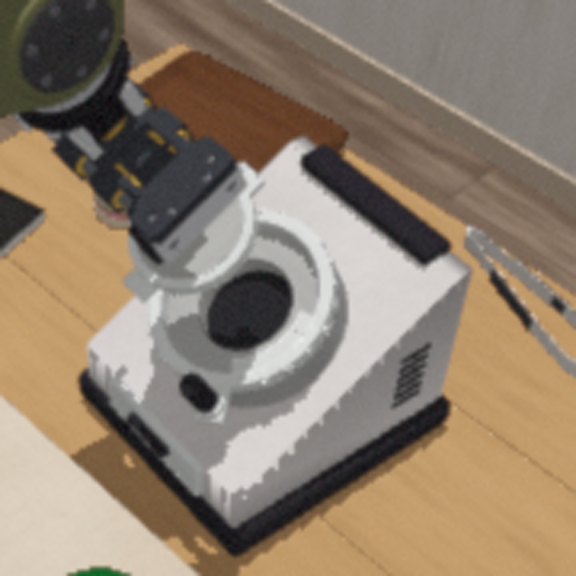

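The lid is held parallel to the seat above the mouth, at crop (200,245), with its tabs at (140,283) and (258,188) along the slope. I measure its offset in the same camera before lowering.

```bash
python3 - <<'E'
from h import *
from scipy.optimize import least_squares
for n,m in(("scene",[613.9,-21.2,156.2]),("top",[612.2,-18.8,157.9])):
    P=(cloud(n,np.load(f"pics/{n}2.npy"))-m)@F;g=cv2.imread(f"pics/{n}2.png").mean(2)
    s=(abs(P[...,0])<68)&(abs(P[...,1])<55)&(P[...,2]>116)&(P[...,2]<136)&(g>90);q=P[s]
    if len(q)<20: print(n,len(q));continue
    t=q[abs(q[:,1])<12];print(n,len(q),"x ext",np.sort(t[:,0])[[0,1,2,-3,-2,-1]].round(1),"y",np.percentile(q[:,1],[0,1,99,100]).round(1),"z",np.percentile(q[:,2],[5,50,95]).round(1))
    b=q[(q[:,2]>127)]; A=np.c_[b[:,:2],np.ones(len(b))];print("plane",np.linalg.lstsq(A,b[:,2],rcond=None)[0].round(3))
    ang=np.degrees(np.arctan2(q[:,1],q[:,0]));R=np.hypot(q[:,0],q[:,1])
    print([(a,round(float(R[(abs(ang-a)<7.5)].max()),1)) for a in range(-165,180,15) if (abs(ang-a)<7.5).sum()>2])
E
```

```text
scene 705 x ext [-58.5 -58.4 -58.4  60.9  61.3  61.4] y [-50.1 -48.3  21.4  36.9] z [123.5 131.9 134.8]
plane [6.00000e-03 6.00000e-03 1.32407e+02]
[(-165, 59.7), (-150, 47.0), (-135, 47.7), (-120, 48.7), (-105, 48.6), (-90, 50.2), (-75, 49.4), (-60, 49.7), (-45, 49.0), (-30, 49.0), (-15, 62.5), (0, 61.3), (150, 43.9), (165, 55.7)]
top 721 x ext [ 8.3  8.5  9.  61.  61.1 61.2] y [-49.4 -47.6  41.5  43.7] z [124.4 131.6 134.1]
plane [-1.90000e-02 -1.00000e-03  1.32166e+02]
[(-105, 48.7), (-90, 49.5), (-75, 49.8), (-60, 50.0), (-45, 49.6), (-30, 49.4), (-15, 61.7), (0, 61.4), (15, 55.9), (30, 47.0), (45, 45.9), (60, 44.9), (75, 44.0), (90, 43.7), (105, 43.9)]
```

```bash
python3 -m crank '[[0,-1.3,-2.8,20,0,0,0],[0,-1.3,-2.8,50,0,0,0],[0,-1.3,-2.8,75,0,0,0],[0,-1.3,-2.8,90,0,0,0],[0,-1.3,-2.8,98,0,0,0],[0,-1.3,-2.8,98,0,0,0],[0,-1.3,-2.8,98,0,0,0]]'
python3 -m crank '[[0,0,0,3,0,0,0],[0,0,0,6,0,0,0],[0,0,0,9,0,0,0],[0,0,0,12,0,0,0],[0,0,0,15,0,0,0],[0,0,0,15,0,0,0]]'
python3 -c "
from h import *
s=manip.read_state();print((s['eef_pos']-M)@F,s['wrist_force']@F)"
```

```text
clock: 6.75
eef_pos: [594.3, -16.1, 192.5]
eef_rot: [3.142, -0.489, -0.101]
wrist_force: [-0.2, -0.1, -2.9]
finger_gap: 13.7
finger_force: 40.0
clock: 7.35
eef_pos: [601.2, -16.4, 178.0]
eef_rot: [3.141, -0.488, -0.1]
wrist_force: [-0.8, 0.4, -2.3]
finger_gap: 13.7
finger_force: 40.0
[-0.99859463  2.3675812  23.8006732 ] [-1.8417987   0.29079764 -1.67704488]
```

```bash
python3 -m crank '[[0,0,0,1.5,0,0,0],[0,0,0,3,0,0,0],[0,0,0,4.5,0,0,0],[0,0,0,6,0,0,0],[0,0,0,6,0,0,0]]'
python3 -c "
from h import *
s=manip.read_state();print((s['eef_pos']-M)@F,s['wrist_force']@F)"
```

```text
clock: 7.85
eef_pos: [604.1, -16.7, 173.0]
eef_rot: [3.142, -0.488, -0.1]
wrist_force: [-0.2, 0.6, -2.4]
finger_gap: 13.7
finger_force: 40.0
[-0.83051404  2.34861267 18.0508621 ] [-1.37742215  0.53231867 -2.01893434]
```

```bash
python3 -m crank '[[0,0,0,0.7,0,0,0],[0,0,0,1.4,0,0,0],[0,0,0,2,0,0,0],[0,0,0,2,0,0,0]]'
python3 -c "
from h import *
s=manip.read_state();print((s['eef_pos']-M)@F,s['wrist_force']@F)"
```

```text
clock: 8.25
eef_pos: [604.7, -16.8, 172.2]
eef_rot: [3.141, -0.489, -0.1]
wrist_force: [-12.8, 0.7, 7.5]
finger_gap: 13.7
finger_force: 40.0
[-0.66486022  2.38322662 17.02247886] [-7.79083318 -0.62029723 12.62360153]
```

```bash
python3 -m crank '[[35,0,0,0,0,0,0],[35,0,0,0,0,0,0],[35,0,0,0,0,0,0],[35,0,0,-3,0,0,0],[35,0,0,-20,0,0,0],[35,0,0,-50,0,0,0],[35,0,0,-90,0,0,0],[35,0,0,-130,0,0,0],[35,0,0,-130,0,0,0],[35,0,0,-130,0,0,0]]'
python3 - <<'E'
from h import *
for n,m in(("scene",[613.9,-21.2,156.2]),("top",[612.2,-18.8,157.9])):
    p,d=optics.camera(n);cv2.imwrite(f"pics/{n}3.png",p[:,:,::-1]);P=(cloud(n,d)-m)@F;g=p.mean(2)
    r=np.hypot(P[...,0],P[...,1])
    q=P[(r<44)&(abs(P[...,2]-12)<6)&(g>90)];
    if len(q)>20:print(n,len(q),"plane",np.linalg.lstsq(np.c_[q[:,:2],np.ones(len(q))],q[:,2],rcond=None)[0].round(3))
    f=P[(r<42)&(P[...,2]>48)&(P[...,2]<62)&(g<90)]
    if len(f)>20:print("fin",len(f),f.mean(0).round(1),cv2.minAreaRect(f[:,:2].astype(np.float32)))
    t=P[(abs(r-90)<14)&(P[...,2]>52)&(P[...,2]<62)&(g<100)&(P[...,0]<0)];t=np.median(t,0);print("post",t,.785-np.arctan2(-t[1],-t[0]))
p=cv2.imread("pics/scene3.png");cv2.imwrite("pics/s3c.png",cv2.resize(p[110:270,280:440],None,fx=3.5,fy=3.5,interpolation=cv2.INTER_CUBIC))
E
```

```text
clock: 9.25
eef_pos: [544.3, -10.7, 287.0]
eef_rot: [3.142, -0.49, -0.1]
wrist_force: [-0.5, -0.1, -0.6]
finger_gap: 33.0
finger_force: 0.0
scene 505 plane [1.0000e-03 1.1000e-02 1.3086e+01]
fin 158 [-0.  -0.3 53.8] ((-0.27800750732421875, 1.3539719581604004), (16.16089630126953, 65.88074493408203), 89.15298461914062)
post [-75.26643925 -51.56274409  58.03104204] 0.18436492647965752
top 711 plane [-5.0000e-03  4.0000e-03  1.2509e+01]
fin 153 [ 1.6  1.4 53.8] ((0.6733436584472656, 1.4173507690429688), (70.53803253173828, 13.602702140808105), 0.06736966222524643)
post [-78.91652968 -53.37208943  57.27662803] 0.19035047727380705
```

View pics/s3c.png

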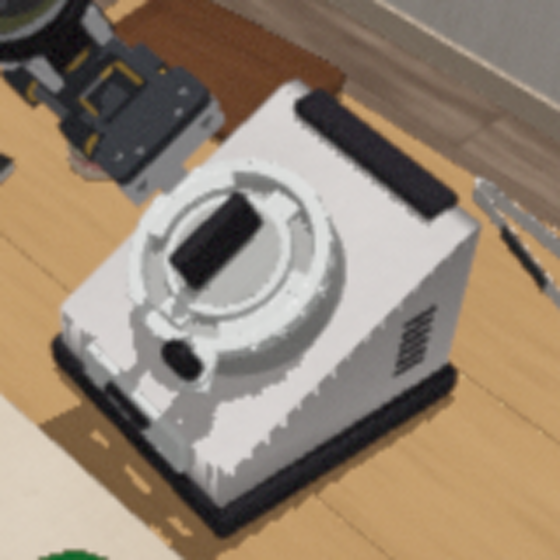

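The lid is seated flat and aligned, with its fin at crop (215,240). The plane fit gives a height of about 12.5 mm and under 0.6° of tilt. The post is at (183,358) and the ring angle is 0.187. Now I take the post.

```bash
python3 -c "
from h import *
f=.598
print(rel(M+F@[-90*np.cos(f),-90*np.sin(f),95],f,F)); print(manip.read_state()['joints'].round(2))"
```

```text
(array([-72.9,  53. ,  50.3]), array([-0.   ,  0.002, -0.598]))
[-0.08 -0.04  1.79 -0.01  0.9   1.59]
```

```bash
python3 -m crank '[[48,-18,13,12,0,0,-0.14],[48,-36,26,25,0,0,-0.28],[48,-54,39,37,0,0,-0.42],[48,-72.9,53,50,0,0,-0.56],[48,-72.9,53,50,0,0,-0.598],[48,-72.9,53,50,0,0,-0.598],[48,-72.9,53,50,0,0,-0.598],[48,-72.9,53,50,0,0,-0.598]]'
python3 -c "
from h import *
f=.598
print(rel(M+F@[-90*np.cos(f),-90*np.sin(f),25],f,F)); print(manip.read_state()['joints'].round(2))"
```

```text
clock: 10.15
eef_pos: [498.6, -59.2, 207.8]
eef_rot: [2.851, -0.399, 0.556]
wrist_force: [0.3, 1.4, -0.2]
finger_gap: 45.3
finger_force: 0.0
(array([-0.9, -0.3, 71. ]), array([-0.   ,  0.   , -0.001]))
[-0.22 -0.07  2.01  0.09  0.72  0.8 ]
```

```bash
python3 -m crank '[[48,-1,0,25,0,0,0],[48,-1,0,50,0,0,0],[48,-1,0,70,0,0,0],[48,-1,0,70,0,0,0],[0,-1,0,70,0,0,0],[0,-1,0,70,0,0,0],[0,-1,0,70,0,0,0],[0,-1,0,70,0,0,0],[0,-1,0,70,0,0,0]]' 10
python3 - <<'E'
from h import *
s=manip.read_state();p=(s['eef_pos']-M)@F;print(p,s['wrist_force']@F)
f0=np.arctan2(-p[1],-p[0]);r=90
print("phi",f0,np.hypot(p[0],p[1]))
R=Ro.from_euler("xyz",s["eef_rot"])
for k in range(1,21):
    d=-k*.1                      # change of phi
    f=.598+d;tg=M+F@[-r*np.cos(f),-r*np.sin(f),25]
    print(k,rel(tg,f,F,s)) if k%2==0 and k<16 else None
E
```

```text
clock: 11.05
eef_pos: [530.3, -63.1, 146.5]
eef_rot: [2.85, -0.399, 0.557]
wrist_force: [-5.8, 0.3, 6.6]
finger_gap: 19.7
finger_force: 10.0
[-73.96153809 -51.19919471  26.89385536] [-2.00545175 -0.32082882  8.54138808]
phi 0.6054994467791781 89.95369172558051
2 (array([  1.7, -18.6,   1.9]), array([ 0.001, -0.001,  0.2  ]))
4 (array([  7.1, -35.7,   1.9]), array([ 0.001, -0.001,  0.4  ]))
6 (array([ 15.7, -51.5,   1.9]), array([ 0.001, -0.001,  0.6  ]))
8 (array([ 27.2, -65.2,   1.9]), array([ 0.   , -0.001,  0.8  ]))
10 (array([ 41.3, -76.4,   1.9]), array([ 0.   , -0.001,  1.   ]))
12 (array([ 57.3, -84.6,   1.9]), array([ 0.0e+00, -1.0e-03,  1.2e+00]))
14 (array([ 74.7, -89.4,   1.9]), array([ 0.0e+00, -1.0e-03,  1.4e+00]))
```

```bash
python3 -m crank '[[0,0,0,-3,0,0,0],[0,0.4,-9,-3,0,0,0.1],[0,1.8,-17.9,-3,0,0,0.2],[0,4,-26.6,-3,0,0,0.3],[0,7.1,-35,-3,0,0,0.4],[0,11,-43.1,-3,0,0,0.5],[0,15.7,-50.8,-3,0,0,0.6],[0,21.2,-58,-3,0,0,0.7],[0,27.3,-64.6,-3,0,0,0.8],[0,27.3,-64.6,-3,0,0,0.8]]' 15
python3 - <<'E'
from h import *
s=manip.read_state();p=(s['eef_pos']-M)@F;f0=np.arctan2(-p[1],-p[0]);print(p,s['wrist_force']@F,s['moment'],"ring",.785-f0,np.hypot(p[0],p[1]),s['joints'].round(2))
for f in(-.3,-.4,-.5,-.6,-.7,-.785,-.81):print(f,rel(M+F@[-90*np.cos(f),-90*np.sin(f),p[2]],max(f,-.7),F,s))
E
```

```text
clock: 12.05
eef_pos: [522.8, 7.4, 141.0]
eef_rot: [-3.035, -0.475, -0.329]
wrist_force: [-1.8, 2.1, -8.0]
finger_gap: 19.2
finger_force: 15.0
[-89.41113412  18.2765652   28.81862919] [-5.51287504  1.95246337 -6.17650178] [0.41585431 1.07065446 0.19530796] ring 0.986632704650722 91.25997885263303 [-0.04  0.08  2.03 -0.05  0.55  1.87]
-0.3 (array([ 1.7, -8.8, -0. ]), array([0.   , 0.003, 0.097]))
-0.4 (array([  3. , -17.7,  -0. ]), array([0.   , 0.003, 0.197]))
-0.5 (array([  5.2, -26.5,  -0. ]), array([0.001, 0.003, 0.297]))
-0.6 (array([  8.3, -34.9,  -0. ]), array([0.001, 0.002, 0.397]))
-0.7 (array([ 12.2, -43. ,  -0. ]), array([0.001, 0.002, 0.497]))
-0.785 (array([ 16.1, -49.6,  -0. ]), array([0.001, 0.002, 0.497]))
-0.81 (array([ 17.3, -51.5,  -0.1]), array([0.001, 0.002, 0.497]))
```

```bash
python3 -m crank '[[0,1.7,-8.8,0,0,0,0.097],[0,3,-17.7,0,0,0,0.197],[0,5.2,-26.5,0,0,0,0.297],[0,8.3,-34.9,0,0,0,0.397],[0,12.2,-43,0,0,0,0.497],[0,16,-49.6,0,0,0,0.497],[0,16,-49.6,0,0,0,0.497],[0,16,-49.6,0,0,0,0.497],[0,16,-49.6,0,0,0,0.497]]' 30
python3 - <<'E'
from h import *
s=manip.read_state();p=(s['eef_pos']-M)@F;f0=np.arctan2(-p[1],-p[0]);print(p,s['wrist_force']@F,"ring",.785-f0,np.hypot(p[0],p[1]),s['joints'].round(2))
E
```

```text
clock: 12.95
eef_pos: [549.3, 50.4, 152.6]
eef_rot: [-2.815, -0.365, -0.857]
wrist_force: [-6.3, 13.9, -5.5]
finger_gap: 19.3
finger_force: 30.0
[-64.50833288  63.70482525  28.78823593] [-9.32202192 13.22012061 -1.29951759] ring 1.5641312784039463 90.66217387440909 [ 0.06  0.13  1.94 -0.13  0.6   2.52]
```

```bash
python3 -m crank '[[48,0,0,0,0,0,0],[48,0,0,0,0,0,0],[48,0,0,0,0,0,0],[48,0,0,0,0,0,0],[48,0,0,-10,0,0,0],[48,0,0,-40,0,0,0],[48,0,0,-80,0,0,0],[48,0,0,-120,0,0,0],[48,0,0,-150,0,0,0],[48,0,0,-150,0,0,0]]'
python3 - <<'E'
from h import *
print(manip.read_state()['joints'].round(2))
for n,m in(("scene",[613.9,-21.2,156.2]),("top",[612.2,-18.8,157.9])):
    p,d=optics.camera(n);cv2.imwrite(f"pics/{n}4.png",p[:,:,::-1]);P=(cloud(n,d)-m)@F;g=p.mean(2)
    r=np.hypot(P[...,0],P[...,1])
    q=P[(r<44)&(abs(P[...,2]-12)<6)&(g>90)];
    if len(q)>20:print(n,len(q),"plane",np.linalg.lstsq(np.c_[q[:,:2],np.ones(len(q))],q[:,2],rcond=None)[0].round(3))
    f=P[(r<42)&(P[...,2]>48)&(P[...,2]<62)&(g<90)]
    if len(f)>20:print("fin",len(f),f.mean(0).round(1),cv2.minAreaRect(f[:,:2].astype(np.float32)))
    t=P[(abs(r-90)<14)&(P[...,2]>52)&(P[...,2]<62)&(g<100)&(P[...,0]<0)];
    if len(t):t=np.median(t,0);print("post",t,.785-np.arctan2(-t[1],-t[0]))
p=cv2.imread("pics/scene4.png");cv2.imwrite("pics/s4c.png",cv2.resize(p[70:310,180:440],None,fx=2.5,fy=2.5,interpolation=cv2.INTER_CUBIC)[:600])
E
```

```text
clock: 13.95
eef_pos: [480.4, 56.9, 291.2]
eef_rot: [-2.806, -0.372, -0.863]
wrist_force: [0.2, 0.7, -0.8]
finger_gap: 45.2
finger_force: 0.0
[ 0.09 -0.19  1.91 -0.11  0.93  2.51]
scene 512 plane [3.0000e-03 1.1000e-02 1.3111e+01]
fin 151 [-0.3 -0.1 53.9] ((0.5210609436035156, 1.2872405052185059), (15.005141258239746, 67.44551849365234), 89.39086151123047)
post [-63.06266054  62.84446348  57.73076963] 1.5686651650425936
top 715 plane [-4.0000e-03  0.0000e+00  1.2597e+01]
fin 152 [ 1.7  1.4 53.8] ((0.4717369079589844, 1.4009504318237305), (70.76346588134766, 13.566572189331055), 0.05179162696003914)
post [-62.04836121  63.17394588  57.11224874] 1.5793866127434137
```

View pics/s4c.png

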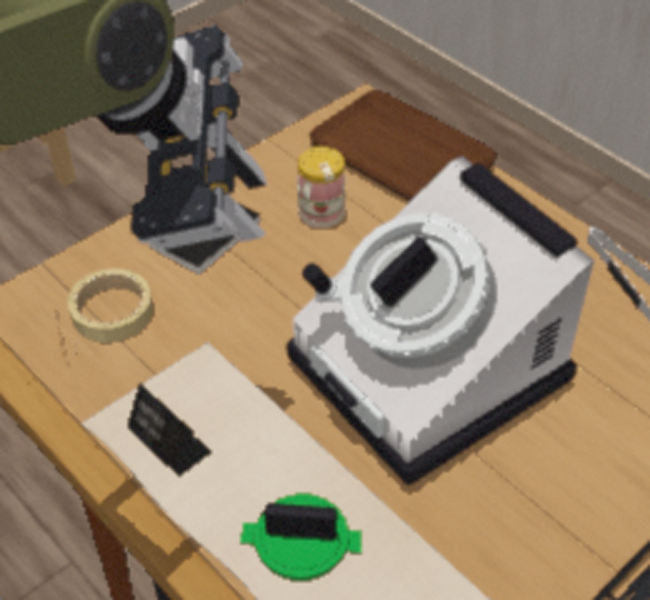

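The post now stands left of the mouth at crop (318,278), so the ring reads 1.57 and is locked. The lid is flat, its fin at (403,272). The jar, tape roll and card are undisturbed and the gripper is clear.

```bash
python3 -c "
from cell import manip
print(manip.sign_off())"
```

```text
the job is handed in; nothing more can be done
None
```

The mill is closed: the lid lies flat in the mouth, and the ring is locked at about 1.57 rad by the camera measurement. The arm is clear and the job is handed in at about 14 s; no verdict came back, and the notepad was the one bystander I did not check in the last picture.

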